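# Square a crank arm up on the sizing board

## Robot

A 7-joint arm with a two-finger parallel gripper is mounted at the origin on the work surface. World frame = base frame: x ahead of the robot, y to its left, z up, the work surface at z = 0. Lengths are in m, angles in rad, forces in N, time in s.
With the tool pointing down it reaches from about 0.425 to 0.95 m from the base axis. Payload 16.7 kg.
Tool frame: the origin (TCP) lies on the centre line of the jaws, within the pads' length; the fingertips stand 22 mm ahead of it and the grasp point (between the pads) lies 3 mm ahead of it; z points along the fingers, y is the line along which they close (so a half turn about z gives the same grasp; the last joint's range is limited). The gripper opens to 94 mm and grips with 3 to 60 N. Pads are 16 mm wide; open, the fingers measure 119 mm over their backs; the gripper's body (75 mm by 177 mm) begins 78 mm behind the grasp point.
Start: joints at [-0.149, 0.426, 0.074, 1.606, -0.034, 1.111, -0.067], TCP at [0.675, -0, 0.227] pointing down, gripper open.
Joint ranges: [-2.85, 2.85], [-0.5, 2.14], [-1.23, 1.37], [0.21, 2.46], [-1.02, 4.16], [0.16, 2.05], [-2.73, 2.73]. Speed limits (rad/s): [1.89, 1.89, 2.39, 2.39, 3.01, 3.01, 3.01].

## Interface

Orientations are given as [roll, pitch, yaw] about the fixed x, y, z axes, in that order (R = Rz(yaw) Ry(pitch) Rx(roll)).
In Python, from plant import * gives the robot as it stands.
- The arm moves only by the tool send_rows, never from a script. Its arguments are lists of equal length, an entry for each row: "fingers": the opening, from -1 (shut) to 1 (fully open); "dp": the shift along the tool's x, y, z as a fraction of full scale, a list of three; "turn": the turn, a rotation vector about the tool's x, y, z as a fraction of full scale, a list of three. A call has 1 to 5 rows; each row shifts and turns the commanded pose from where the row before left it, along the tool's axes as they then stand; what a row does not reach is not made up. Full scale, the value 1, is 30 mm for a shift and 5 degrees for a turn. A row lasts 1/8 s, in which the tool goes at most 62.5 mm and 10.7 degrees, less where a joint would pass 70% of its speed; a pose out of reach is approached as far as the arm can. A call with a number of a shift or a turn outside -1 to 1 is refused whole. A call with a gripper value outside its range is refused whole. The fingers move at their own pace and stop on an object; "force" is the grip in N (left out, the last holds). Time passes only in rows, so rows that do not move let the fingers close. It gives the time, the measured TCP pose, the force, the opening and the grip force at its end, in the units of the state.
- sense(): the state, without advancing time (a new reading comes with each control period).
- grab_frame(name): name is "scene" or "side" or "wrist"; returns a dict with "image" (420x560x3 uint8, red, green, blue), "K" (3x3 intrinsics, pixels), "eye" and "orientation" of the camera in the world; the wrist camera has in their place "tool_from_camera" (4x4, takes a point from camera to tool coordinates, whose origin is the TCP and whose axes are the flange's). Camera axes: x right, y up, looking along -z (the intrinsics and any distortion apply to the point x, -y, -z); pixel columns grow to the right and rows downward; lengths in m; the calibration is good to about 2 mm. A picture is of the moment at which its call begins: read the wrist's pose just before it. There is no depth.
- sign_off(): hands the job in; it is judged then, once.
The state is a dict: "clock": time; "qpos": joint angles; "dq": joint speeds; "joint_efforts": joint torques, N m; "tcp_pos": TCP position; "orientation": TCP orientation; "ft_force": force on the tool from outside, world axes, zero at the start; "moment": the same for the moment, N m; "gripper_width": opening from 0.0 (shut) to 1.0 (fully open); "grasp_force": force on a finger pad.
Only numpy, scipy, OpenCV 4.12 (cv2) and the standard library are available. Lean on these libraries where they do the work, as an engineer would, in place of code of your own. Each camera call takes 0.05 s, during which the arm holds its last target. There are 200 camera calls.

## Task

Set the dark crank arm up for measuring on the wooden sizing board, only by pushing and with the crank lying flat all the time, never lifted. First push it back with the fingertips until both its ends touch the metal fence; then push the red sliding jaw along the fence so that it slides the crank up to the green end stop and the crank is left snug between stop and jaw, still against the fence. Leave the jar, bottle and sprocket cassette where they are.

Things in the scene. Friction and masses are not known exactly. Their poses are not given: they have to be found in the camera images.
- board: Wooden sizing board fixed to the bench, 200 (x) x 420 (y) x 12 mm thick; position and yaw vary. Origin: centre of its underside, z up, so its top is at z = 12 mm. Own frame: the metal fence runs along y at the far (+x) side, the green stop stands at the +y end, the red jaw rides on the fence at the -y end.
- fence_face (a point): Middle of the working face (faces the board's -x) of the aluminium fence, at board x = 65 mm. The fence is 20 mm wide, 400 mm long along the board's y and 14 mm high above the board's top; this point is 7 mm above the top.
- stop_face (a point): Middle of the working face (faces the board's -y) of the green end stop, at board y = 160 mm, 13 mm above the board's top. The stop is 26 mm high above the top and covers board x from -15 to +80 mm.
- crank: Loose dark bicycle crank arm lying flat on the board, about 280 g, 204 mm long over all: a bar 24 mm wide (x), 14 mm thick, with round ends. Origin: centre of its underside, midway between the two end axes; y runs along the arm to the big (spindle) end, z up. It starts in front of the fence, askew by up to 15 degrees, big end towards the green stop.
- spindle_end (a point): Axis of the crank's big round end (radius 19 mm, 20 mm high), 85 mm along the crank's +y, 10 mm above its underside. When it touches the fence it is at x = 46 mm in the board's frame; when it touches the end stop, at y = 141 mm.
- pedal_end (a point): Axis of the crank's small round end (radius 15 mm, 16 mm high), 85 mm along the crank's -y, 8 mm above its underside. When it touches the fence it is at x = 50 mm in the board's frame.
- jaw (a joint): Travel of the red sliding jaw along the board's +y (towards the green stop), in m: 0 at its right-hand limit, 0.18 at the other. The jaw face is at board y = -0.150 m + this value, so it reads about 0.106 when the crank is snug between jaw and stop. It slides with about 2 N of friction and stays where it is left.
- jaw_face (a point): Middle of the jaw's working face (faces the board's +y), 17 mm above the board's top, 25 mm in front of the fence face. The jaw is a red block 30 mm thick along y; in front of the fence it reaches 60 mm towards the board's -x and stands from 2 to 32 mm above the board's top; a shorter part rides over the fence.
- jaw_back (a point): Middle of the jaw's back face (faces the board's -y), 30 mm behind jaw_face: the place to push it from. The top of the board goes on about 30 mm behind it.
- grease: Jar with a yellow cap, 60 mm across, 55 mm high, standing on the bench beyond the fence. Origin: centre of its underside. To be left alone.
- degreaser: Orange bottle, 66 mm across, 170 mm high, standing on the bench beyond the end stop. Origin: centre of its underside. To be left alone.
- cassette: Stepped steel sprocket cassette, 110 mm across, 29 mm high, lying on the bench beyond the fence. Origin: centre of its underside. To be left alone.
Mind the look-alikes: they are no part of the job. There is more than one size of the crank; the job needs the middle-sized.

How it is judged:
By the outcome, as a careful person would: the job done as asked, in the order asked, and still so for the second after the job is handed in, with the robot touching nothing.
It also fails if it takes over 45 s, if anything falls off the work surface, if the arm or the gripper's body presses on something with over 40 N, if the wrist force passes 120 N, or if a joint passes its speed limit or range.

## Working session

There is one attempt and no reset: what is moved stays moved. The work goes in short steps, Python scripts to look and compute and a tool call to move; the robot and the scene stay as the last step left them, time stands still between calls to the robot, and variables do not carry over. Pictures are saved under pics/ and viewed, at most 10 in all, crops included, and the job is handed in when it is done.

Besides the shell and the picture viewer there is one more tool, called after "Emit:" as name(argument=value, ...), one argument or row to a line, values as JSON. send_rows: Moves the arm, as the interface text tells. Shift numbers are shares of 30 mm and turn numbers shares of 5 degrees, none past 1 either way. Its arguments: {"type":"object","properties":{"fingers":{"type":"array","items":{"type":"number"}},"dp":{"type":"array","items":{"type":"array","items":{"type":"number","minimum":-1,"maximum":1}}},"turn":{"type":"array","items":{"type":"array","items":{"type":"number","minimum":-1,"maximum":1}}},"force":{"type":"number"}},"required":["fingers","dp","turn"]}

```bash
ls; mkdir -p pics; python3 - <<'E'
from plant import *
import cv2,numpy as np
s=sense();print(s)
for n in("scene","side","wrist"):
    f=grab_frame(n);cv2.imwrite(f"pics/{n}0.png",f["image"][:,:,::-1]);np.save(f"pics/{n}0.npy",f,allow_pickle=True)
    print(n,{k:v for k,v in f.items() if k!="image"})
E
```

```text
pics
{'clock': 0.0, 'qpos': array([-0.14947401,  0.42674648,  0.07383341,  1.60660508, -0.03411615,
        1.11079213, -0.0670991 ]), 'dq': array([ 0.00072691,  0.00089481, -0.00080061,  0.00095835, -0.00050194,
        0.00080728,  0.00103371]), 'joint_efforts': array([-4.09355038e-03, -9.35844111e+01,  3.66462663e+00, -4.54201269e+01,
       -4.89189907e-02,  2.02478352e-02, -6.48899413e-05]), 'tcp_pos': array([ 6.74589300e-01, -3.07742936e-05,  2.26766258e-01]), 'orientation': array([-3.14030264e+00,  7.51006674e-05,  1.57074843e+00]), 'ft_force': array([-0.10406286, -0.22086911,  0.53297967]), 'moment': array([-0.00824781,  0.0143567 , -0.02820033]), 'grasp_force': 0.0, 'gripper_width': 1.0012470723375033}
scene {'K': array([[427.87520006,   0.        , 281.62103336],
       [  0.        , 427.87520006, 209.27878498],
       [  0.        ,   0.        ,   1.        ]]), 'eye': array([0.76003608, 0.60519904, 0.69916068]), 'orientation': array([ 0.73184135, -0.01361661,  2.69960316])}
side {'K': array([[422.59697481,   0.        , 283.99448779],
       [  0.        , 422.59697481, 210.39297378],
       [  0.        ,   0.        ,   1.        ]]), 'eye': array([0.09577378, 0.74206576, 0.62939128]), 'orientation': array([ 9.34329657e-01,  1.31166789e-04, -2.57136047e+00])}
wrist {'K': array([[334.71780723,   0.        , 278.84912785],
       [  0.        , 334.71780723, 209.23186625],
       [  0.        ,   0.        ,   1.        ]]), 'tool_from_camera': array([[-8.65307718e-04,  9.63704320e-01,  2.66970476e-01,
         7.76653948e-02],
       [ 9.99999425e-01,  1.00281182e-03, -3.78719282e-04,
         1.95292698e-04],
       [-6.32694558e-04,  2.66969995e-01, -9.63704634e-01,
        -1.56739394e-01],
       [ 0.00000000e+00,  0.00000000e+00,  0.00000000e+00,
         1.00000000e+00]])}
```

View pics/scene0.png

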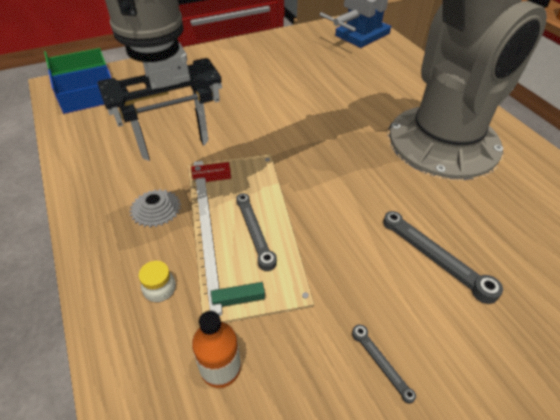

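View pics/side0.png

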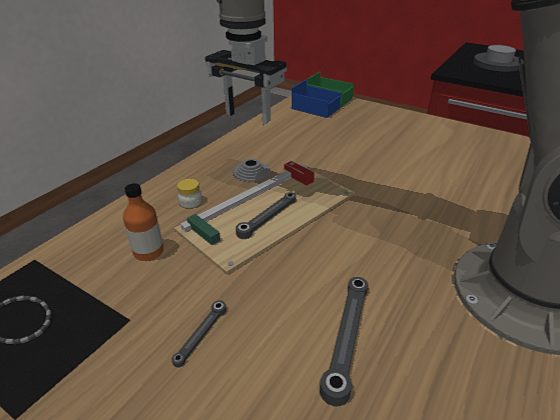

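View pics/wrist0.png

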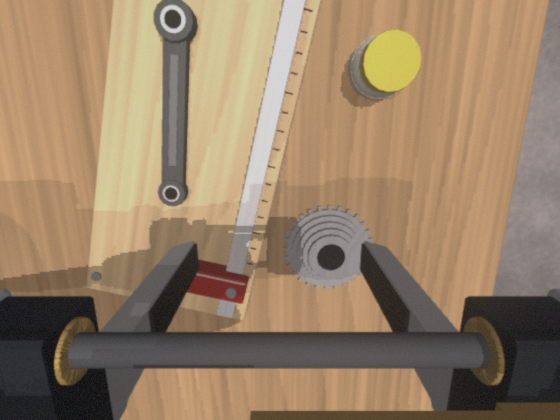

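The candidates are three dark cranks: the large one on the bench at scene (440,255), the small one on the bench at (385,362), and the middle-sized one on the board at (257,230) between the jaw (211,171) and the stop (238,294). The one on the board fits the description. I'll confirm it in a crop and measure.

```bash
cat > h.py <<'E'
import numpy as np,cv2
from scipy.spatial.transform import Rotation as R
def rot(o): return R.from_euler('xyz',o).as_matrix()
def cam(f,s=None):
    if 'eye' in f: return np.array(f['eye']),rot(f['orientation'])
    T=f['tool_from_camera'];Q=rot(s['orientation']);return s['tcp_pos']+Q@T[:3,3],Q@T[:3,:3]
def ray(f,uv,s=None):
    e,C=cam(f,s);uv=np.atleast_2d(uv).astype(float);K=f['K']
    d=np.c_[(uv[:,0]-K[0,2])/K[0,0],-(uv[:,1]-K[1,2])/K[1,1],-np.ones(len(uv))]@C.T
    return e,d/np.linalg.norm(d,axis=1)[:,None]
def plane(f,uv,z,s=None):
    e,d=ray(f,uv,s);return e+d*((z-e[2])/d[:,2])[:,None]
def tri(rays):
    A=0;b=0
    for e,d in rays:
        P=np.eye(3)-np.outer(d[0],d[0]);A=A+P;b=b+P@e
    return np.linalg.solve(A,b)
def big(m):
    c,_=cv2.findContours(m.astype(np.uint8),0,2);return max(c,key=cv2.contourArea)
def hsv(im): return cv2.cvtColor(im,cv2.COLOR_RGB2HSV).astype(int)
def ring(im,c,r):
    x,y=c;w=im[y-r:y+r,x-r:x+r];h=hsv(w);m=(h[...,2]>150)&(h[...,1]<50)
    p=big(m)[:,0];(cx,cy),rr=cv2.minEnclosingCircle(p);return np.array([cx+x-r,cy+y-r]),rr
def red(im): h=hsv(im);return ((h[...,0]<8)|(h[...,0]>172))&(h[...,1]>150)&(h[...,2]>50)
def green(im): h=hsv(im);return (h[...,0]>65)&(h[...,0]<95)&(h[...,1]>90)
E
python3 - <<'E'
from h import *
F={n:np.load(f"pics/{n}0.npy",allow_pickle=True).item() for n in("scene","side","wrist")}
s=dict(tcp_pos=np.array([.674589,0,.226766]),orientation=[-3.140303,0.000075,1.570748])
S=lambda n:s if n=="wrist" else None
for nm,c in dict(sp=dict(scene=(266,259),side=(243,229),wrist=(173,19)),pe=dict(scene=(242,199),side=(291,197),wrist=(171,193))).items():
    rs={}
    for n,p in c.items():
        try: q,rr=ring(F[n]['image'],p,18 if n=="wrist" else 10)
        except Exception as ex: print(nm,n,ex);q,rr=np.array(p),0
        rs[n]=ray(F[n],q,S(n));print(nm,n,q,rr)
    print(tri(list(rs.values())),tri([rs['scene'],rs['wrist']]),tri([rs['side'],rs['wrist']]))
im=F["wrist"]["image"];h=hsv(im);m=(h[...,1]<40)&(h[...,2]>140)
L=[];Rr=[]
for v in range(5,180,5):
    x=np.where(m[v,225:330])[0]
    if len(x)>10:L.append((225+x[0],v));Rr.append((225+x[-1],v))
for E_ in(L,Rr):
    P=plane(F["wrist"],np.array(E_),.026,s)[:,:2]
    l=cv2.fitLine(P.astype(np.float32),cv2.DIST_HUBER,0,.001,.001).ravel();print("fence",l,np.degrees(np.arctan2(-l[0],l[1])),len(P), np.ptp(P,axis=0))
for n,win in dict(scene=(150,280,180,240),side=(150,190,280,320),wrist=(250,310,180,260)).items():
    m=red(F[n]['image']);k=np.zeros_like(m);k[win[0]:win[1],win[2]:win[3]]=1
    p=cv2.minAreaRect(big(m&k));b=cv2.boxPoints(p);print("red",n,b.round(1).tolist());print(plane(F[n],b,.044,S(n)).round(4).tolist())
for n,win in dict(scene=(270,315,200,280),side=(205,255,170,230)).items():
    m=green(F[n]['image']);k=np.zeros_like(m);k[win[0]:win[1],win[2]:win[3]]=1
    c=cv2.approxPolyDP(big(m&k),2,True)[:,0];print("green",n,c.tolist());print(plane(F[n],c,.038).round(4).tolist())
im=F["scene"]["image"][150:320,180:320,::-1];cv2.imwrite("pics/crop.png",cv2.resize(im,None,fx=3.4,fy=3.4,interpolation=2))
E
```

```text
sp scene [266.5 257.5] 6.041623115539551
sp side [239.  226.5] 0.5001000165939331
sp wrist [172.5  18.5] 14.30044937133789
[0.57755994 0.16922087 0.03609581] [0.57448904 0.16671162 0.03178289] [0.57891597 0.1685643  0.03550129]
pe scene max() iterable argument is empty
pe scene [242 199] 0
pe side max() iterable argument is empty
pe side [291 197] 0
pe wrist [170.79807663 192.53846169] 8.563435554504395
[ 0.55548168 -0.00424837  0.02239774] [ 0.55639634 -0.0029165   0.0231133 ] [ 0.55470444 -0.00392849  0.02343511]
fence [0.23499097 0.97199756 0.6552242  0.08182522] -13.591089 35 [0.03948966 0.16259496]
fence [0.23473582 0.9720592  0.67944497 0.10157719] -13.576051 35 [0.03912497 0.16258965]
red scene [[190.8000030517578, 166.60000610351562], [228.39999389648438, 161.60000610351562], [230.60000610351562, 177.89999389648438], [192.89999389648438, 182.89999389648438]]
[[0.631, -0.1249, 0.044], [0.5481, -0.1057, 0.044], [0.5625, -0.0537, 0.044], [0.6423, -0.0728, 0.044]]
red side [[280.6000061035156, 171.8000030517578], [287.0, 159.0], [315.79998779296875, 173.39999389648438], [309.3999938964844, 186.1999969482422]]
[[0.6242, -0.0651, 0.044], [0.6466, -0.1322, 0.044], [0.5415, -0.1085, 0.044], [0.5249, -0.0458, 0.044]]
red wrist [[187.5, 291.20001220703125], [191.0, 274.6000061035156], [245.1999969482422, 286.0], [241.6999969482422, 302.6000061035156]]
[[0.5715, -0.1123, 0.044], [0.5769, -0.0919, 0.044], [0.6368, -0.106, 0.044], [0.6322, -0.1269, 0.044]]
green scene [[261, 284], [214, 291], [213, 301], [225, 304], [262, 297]]
[[0.6086, 0.2197, 0.038], [0.6897, 0.198, 0.038], [0.6979, 0.2161, 0.038], [0.681, 0.2304, 0.038], [0.6175, 0.2447, 0.038]]
green side [[187, 218], [192, 228], [211, 243], [219, 240], [218, 232], [195, 214]]
[[0.6996, 0.2136, 0.038], [0.6648, 0.2348, 0.038], [0.5957, 0.251, 0.038], [0.5876, 0.2342, 0.038], [0.6069, 0.2144, 0.038], [0.6946, 0.1922, 0.038]]
```

View pics/crop.png

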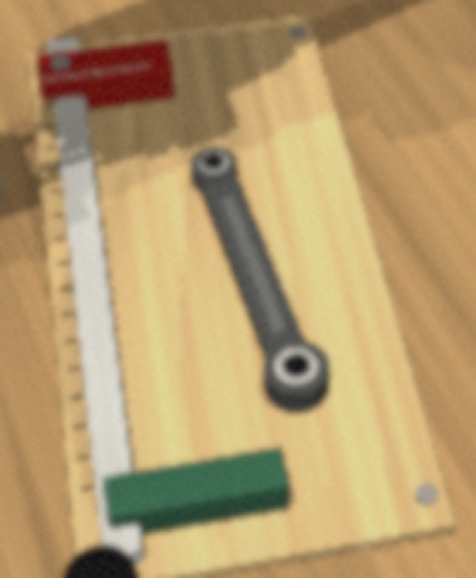

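The crop shows the dark crank on the board, with the big end near the green stop, the small end near the red jaw and the fence to the left. This is the middle-sized one. Next I turn the tool so the finger line runs along the fence.

Emit:
send_rows(
  fingers=[1,1,1,1,1],
  dp=[
    [0.6,0,0],
    [0.6,0,0],
    [0,0,0],
    [0,0,0],
    [0,0,0],
  ],
  turn=[
    [0,0,-1],
    [0,0,-1],
    [0,0,-1],
    [0,0,-1],
    [0,0,-1],
  ],
)

```text
clock: 0.78
tcp_pos: [0.6732, 0.036, 0.2272]
orientation: [-3.141, -0.0, 2.01]
ft_force: [0.8, 0.2, 0.2]
gripper_width: 1.002
grasp_force: 0.0
```

Emit:
send_rows(
  fingers=[1,1,1,1,1],
  dp=[
    [0,0,0],
    [0,0,0],
    [0,0,0],
    [0,0,0],
    [0,0,0],
  ],
  turn=[
    [0,0,-1],
    [0,0,-1],
    [0,0,-1],
    [0,0,-1],
    [0,0,-1],
  ],
)

```text
clock: 1.4
tcp_pos: [0.6732, 0.0359, 0.2272]
orientation: [-3.141, -0.0, 2.446]
ft_force: [0.0, 0.5, 0.1]
gripper_width: 1.0
grasp_force: 0.0
```

Emit:
send_rows(
  fingers=[1,1,1,1,1],
  dp=[
    [0,0,0],
    [0,0,0],
    [0,0,0],
    [0,0,0],
    [0,0,0],
  ],
  turn=[
    [0,0,-1],
    [0,0,-1],
    [0,0,-1],
    [0,0,-1],
    [0,0,-1],
  ],
)

```text
clock: 2.02
tcp_pos: [0.6732, 0.0359, 0.2272]
orientation: [-3.141, -0.001, 2.883]
ft_force: [0.4, 0.4, 0.7]
gripper_width: 1.0
grasp_force: 0.0
```

Emit:
send_rows(
  fingers=[1,1],
  dp=[
    [0,0,0],
    [0,0,0],
  ],
  turn=[
    [0,0,-0.28],
    [0,0,0],
  ],
)

```text
clock: 2.28
tcp_pos: [0.6733, 0.0358, 0.2273]
orientation: [-3.142, -0.0, 2.903]
ft_force: [-0.3, 1.2, -0.5]
gripper_width: 1.002
grasp_force: 0.0
```

```bash
python3 - <<'E'
from plant import *
import cv2,numpy as np
s=sense();print(s['tcp_pos'],s['orientation'],s['clock'],s['qpos'])
f=grab_frame("wrist");cv2.imwrite("pics/w1.png",f["image"][:,:,::-1]);f['s']=s;np.save("pics/w1.npy",f,allow_pickle=True)
E
```

```text
[0.67333518 0.03583897 0.22731077] [-3.14157334e+00 -3.20375771e-04  2.90275818e+00] 2.275 [-9.70426824e-04  4.33679105e-01 -2.01391024e-01  1.59375540e+00
  9.32194292e-02  1.12389143e+00  1.10740174e+00]
```

View pics/w1.png

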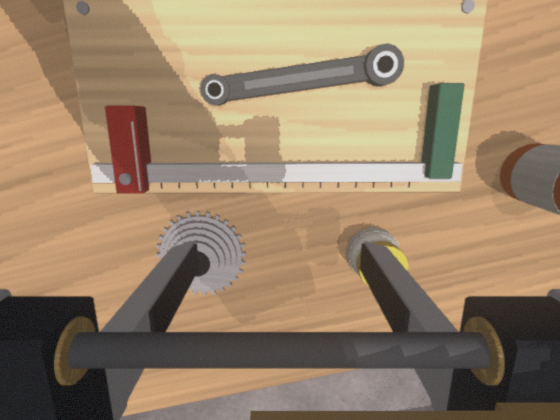

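The picture shows the crank from its small end (214,89) to its big end (385,64), the jaw at (128,148), the stop at (443,130) and the fence along row ~163-183.

```bash
python3 - <<'E'
from h import *
f=np.load("pics/w1.npy",allow_pickle=True).item();s=f['s'];im=f['image'];h=hsv(im)
w=np.load("pics/wrist0.npy",allow_pickle=True).item();s0=dict(tcp_pos=np.array([.674589,0,.226766]),orientation=[-3.140303,0.000075,1.570748])
sc=np.load("pics/scene0.npy",allow_pickle=True).item()
sp=ring(im,(385,64),20)[0];pe=ring(im,(214,89),14)[0];print(sp,pe)
SP=tri([ray(f,sp,s),ray(w,[172.5,18.5],s0)]);PE=tri([ray(f,pe,s),ray(w,[170.8,192.5],s0)]);print("tri",SP,PE)
m=(h[...,1]<45)&(h[...,2]>140);E=[]
for x in range(160,420,6):
    y=np.where(m[150:195,x])[0]
    if len(y)>8:E.append((x,150+y[0]))
E=np.array(E);print(E[::8].tolist())
P=plane(f,E,.026,s)[:,:2];l=cv2.fitLine(P.astype(np.float32),cv2.DIST_HUBER,0,.001,.001).ravel()
ey=l[:2]*np.sign(l[1]);ex=np.array([ey[1],-ey[0]]);print("yaw",np.degrees(np.arctan2(-ey[0],ey[1])))
c=P.mean(0)@ex-.065
for n,M,win,z in(("red",red(im),(95,200,95,155),.044),("green",green(im),(75,190,415,470),.038)):
    k=np.zeros_like(M);k[win[0]:win[1],win[2]:win[3]]=1
    q=cv2.approxPolyDP(big(M&k),2,True)[:,0];W=plane(f,q,z,s)[:,:2]
    print(n,np.c_[q,(W@ex-c)*1e3,(W@ey)*1e3].round(1).tolist())
g=im[140,100:160].astype(int).tolist();print([tuple(a) for a in g][30:52]);print(im[130,420:445].tolist())
print("ex,ey,c",ex,ey,c)
for P,z in((SP,.032),(PE,.028)):print((P[:2]@ex-c)*1e3,P[:2]@ey*1e3)
for p,z in((sp,.032),(pe,.028)):
    Q=plane(f,p,z,s)[0];print(Q,(Q[:2]@ex-c)*1e3,Q[:2]@ey*1e3)
E
```

```text
[384.90983582  63.68032837] [214.  89.]
tri [0.57447905 0.1668019  0.0309626 ] [ 0.55658355 -0.00269392  0.02586859]
[[160, 166], [208, 166], [256, 164], [304, 163], [352, 163], [400, 163]]
yaw -13.172733
red [[107.0, 106.0, 4.6, 22.3], [117.0, 190.0, 87.9, 20.5], [138.0, 192.0, 90.2, 42.0], [129.0, 121.0, 18.9, 41.9], [132.0, 119.0, 17.0, 45.1], [136.0, 130.0, 27.5, 47.7], [142.0, 192.0, 90.3, 46.1], [143.0, 173.0, 70.4, 49.5], [139.0, 155.0, 52.1, 47.7], [142.0, 152.0, 49.1, 51.1], [144.0, 154.0, 51.1, 52.8], [139.0, 150.0, 47.1, 48.3], [141.0, 139.0, 36.3, 51.6], [139.0, 142.0, 39.2, 49.2], [138.0, 138.0, 35.3, 48.7], [142.0, 137.0, 34.4, 52.8], [143.0, 141.0, 38.3, 53.3], [142.0, 134.0, 31.5, 53.2], [146.0, 134.0, 31.5, 57.1], [143.0, 129.0, 26.6, 54.7], [144.0, 132.0, 29.5, 55.4], [140.0, 136.0, 33.4, 50.9], [138.0, 133.0, 30.4, 49.3], [141.0, 128.0, 25.7, 52.9], [136.0, 126.0, 23.7, 48.2], [141.0, 123.0, 20.9, 53.4], [139.0, 124.0, 21.8, 51.4], [137.0, 119.0, 17.0, 50.0], [141.0, 116.0, 14.3, 54.2], [136.0, 114.0, 12.3, 49.6], [140.0, 113.0, 11.4, 53.6], [140.0, 110.0, 8.6, 53.9], [136.0, 112.0, 10.5, 49.8], [137.0, 107.0, 5.8, 51.4]]Traceback (most recent call last):
  File "<stdin>", line 17, in <module>
  File "h.py", line 19, in big
    c,_=cv2.findContours(m.astype(np.uint8),0,2);return max(c,key=cv2.contourArea)
                                                        ~~~^^^^^^^^^^^^^^^^^^^^^^^
ValueError: max() iterable argument is empty
```

```bash
python3 - <<'E'
from h import *
f=np.load("pics/w1.npy",allow_pickle=True).item();s=f['s'];im=f['image'];h=hsv(im)
a=np.radians(-13.6);ex=np.array([np.cos(a),np.sin(a)]);ey=np.array([-ex[1],ex[0]])
F=plane(f,[[304,162.5],[352,162.5],[400,162.5]],.026,s)[:,:2]@ex;c=F.mean()-.065;print(F,"c",c)
print("hsv stop",h[130,443].tolist())
M=(h[...,0]>60)&(h[...,0]<100)&(h[...,1]>60);k=np.zeros_like(M);k[75:190,415:470]=1
b=big(M&k);q=cv2.approxPolyDP(b,3,True)[:,0]
for z in(.038,.012):
    W=plane(f,q,z,s)[:,:2];print(z,np.c_[q,(W@ex-c)*1e3,(W@ey)*1e3].round(1).tolist())
W=plane(f,[[107,106],[137,107],[117,190]],.044,s)[:,:2];print("jaw",(W@ex-c).round(4),(W@ey).round(4))
for p,z in(([384.9,63.7],.032),([214,89],.028)):
    Q=plane(f,p,z,s)[0];print(Q,(Q[:2]@ex-c)*1e3,Q[:2]@ey*1e3)
t=s['tcp_pos'][:2];print("tcp",t@ex-c,t@ey)
E
```

```text
[0.61614549 0.61626857 0.61639167] c 0.5512685767819585
hsv stop [69, 69, 119]
0.038 [[462.0, 84.0, -12.6, 371.5], [441.0, 86.0, -10.8, 351.3], [431.0, 176.0, 77.7, 352.1], [450.0, 176.0, 77.7, 372.0]]
0.012 [[462.0, 84.0, -14.9, 384.9], [441.0, 86.0, -12.9, 363.2], [431.0, 176.0, 82.2, 364.1], [450.0, 176.0, 82.3, 385.4]]
jaw [0.0072 0.0082 0.0905] [0.0265 0.0555 0.0253]
[0.574595   0.16635051 0.032     ] -31.90065294613853 296.7976933156272
[ 0.55692489 -0.00269824  0.028     ] -9.3248293516478 128.33391315055172
tcp 0.09475970744729512 0.19316353926564067
```

Emit:
send_rows(
  fingers=[1,1,1,1,1],
  dp=[
    [1,0.17,0],
    [1,0.17,0],
    [1,0.17,0],
    [1,0.17,0],
    [1,0.17,0],
  ],
  turn=[
    [0,0,-0.28],
    [0,0,0],
    [0,0,0],
    [0,0,0],
    [0,0,0],
  ],
)

```text
clock: 2.95
tcp_pos: [0.5315, 0.0936, 0.2276]
orientation: [3.141, 0.0, 2.927]
ft_force: [-0.5, 0.7, 0.4]
gripper_width: 0.998
grasp_force: 0.0
```

Emit:
send_rows(
  fingers=[1,1,1,1,1],
  dp=[
    [0.5,0,0.8],
    [0,0,1],
    [0,0,1],
    [0,0,1],
    [0,0,1],
  ],
  turn=[
    [0,0,0],
    [0,0,0],
    [0,0,0],
    [0,0,0],
    [0,0,0],
  ],
)

```text
clock: 3.58
tcp_pos: [0.5179, 0.0964, 0.0827]
orientation: [3.141, 0.0, 2.927]
ft_force: [0.8, 0.0, -0.9]
gripper_width: 1.0
grasp_force: 0.0
```

```bash
cat > st.py <<'E'
from plant import *
from h import *
a=np.radians(-13.6);ex=np.array([np.cos(a),np.sin(a)]);ey=np.array([-ex[1],ex[0]]);c=.5513
def B(p): return (np.array([p[:2]@ex-c,p[:2]@ey-.2045])*1e3).round(1)
s=sense();print("t",s['clock'],"tcp_b",B(s['tcp_pos']),"z",s['tcp_pos'][2].round(4),"rpy",np.degrees(s['orientation']).round(2),"Fb",(s['ft_force'][:2]@ex).round(1),(s['ft_force'][:2]@ey).round(1),s['ft_force'][2].round(1))
E
python3 st.py; python3 - <<'E'
from plant import *
import cv2
f=grab_frame("side");cv2.imwrite("pics/s2.png",cv2.resize(f["image"][120:280,140:360,::-1],None,fx=3.5,fy=3.5))
E
```

```text
t 3.575 tcp_b [-70.6  11. ] z 0.0827 rpy [1.7999e+02 2.0000e-02 1.6772e+02] Fb 0.8 0.2 -0.9
```

View pics/s2.png

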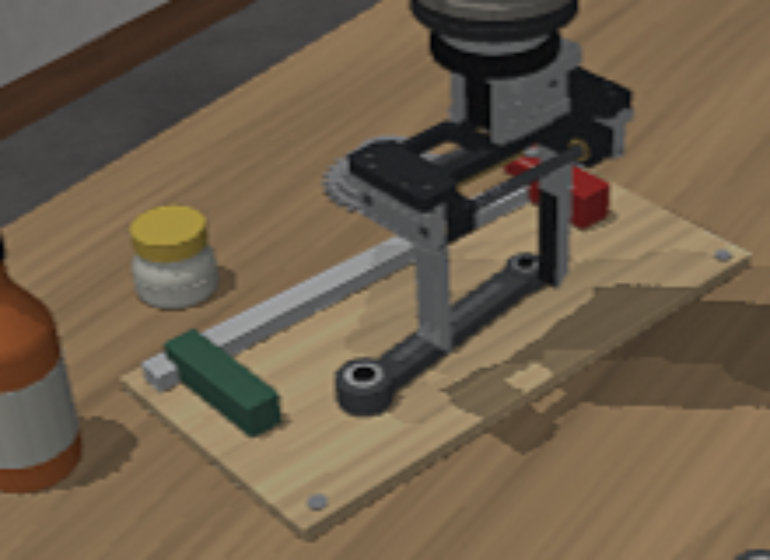

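The fingers stand on the robot side of the crank, clear of it: they are at crop (435,340) and (553,280), with the big end at (363,380). I'll go down and begin the push.

Emit:
send_rows(
  fingers=[1,1,1],
  dp=[
    [0,0,0.7],
    [0,0,0.72],
    [0,0,0],
  ],
  turn=[
    [0,0,0],
    [0,0,0],
    [0,0,0],
  ],
)

```text
clock: 4.0
tcp_pos: [0.5171, 0.0963, 0.0404]
orientation: [-3.141, -0.002, 2.928]
ft_force: [0.3, -0.2, -0.6]
gripper_width: 1.001
grasp_force: 0.0
```

Emit:
send_rows(
  fingers=[1,1,1,1,1],
  dp=[
    [-0.4,0,0],
    [-0.4,0,0],
    [-0.4,0,0],
    [-0.4,0,0],
    [-0.4,0,0],
  ],
  turn=[
    [0,0,0],
    [0,0,0],
    [0,0,0],
    [0,0,0],
    [0,0,0],
  ],
)

```text
clock: 4.62
tcp_pos: [0.5772, 0.0835, 0.0409]
orientation: [-3.142, -0.0, 2.928]
ft_force: [-3.4, 0.4, 3.2]
gripper_width: 1.0
grasp_force: 1.4
```

```bash
python3 st.py
```

```text
t 4.625 tcp_b [-9.9 12.4] z 0.0409 rpy [-1.8000e+02 -1.0000e-02  1.6779e+02] Fb -3.4 -0.5 3.2
```

Emit:
send_rows(
  fingers=[1,1,1,1,1],
  dp=[
    [-0.25,0,0],
    [-0.25,0,0],
    [-0.2,0,0],
    [-0.15,0,0],
    [-0.1,0,0],
  ],
  turn=[
    [0,0,0],
    [0,0,0],
    [0,0,0],
    [0,0,0],
    [0,0,0],
  ],
)

```text
clock: 5.25
tcp_pos: [0.6045, 0.0777, 0.0408]
orientation: [-3.142, -0.0, 2.929]
ft_force: [-1.5, 0.6, -0.8]
gripper_width: 1.0
grasp_force: 0.5
```

```bash
python3 st.py
```

```text
t 5.25 tcp_b [18.  13.1] z 0.0408 rpy [-180.    -0.   167.8] Fb -1.6 0.3 -0.8
```

Now small steps until contact with the fence.

Emit:
send_rows(
  fingers=[1,1,1],
  dp=[
    [-0.1,0,0],
    [-0.1,0,0],
    [-0.06,0,0],
  ],
  turn=[
    [0,0,0],
    [0,0,0],
    [0,0,0],
  ],
)

```text
clock: 5.62
tcp_pos: [0.6121, 0.076, 0.0409]
orientation: [3.142, -0.0, 2.929]
ft_force: [-2.1, 1.1, -0.2]
gripper_width: 1.001
grasp_force: 0.7
```

```bash
python3 st.py; python3 - <<'E'
from plant import *
import cv2
f=grab_frame("scene");cv2.imwrite("pics/s3.png",cv2.resize(f["image"][130:330,150:330,::-1],None,fx=3,fy=3))
E
```

```text
t 5.625 tcp_b [25.7 13.3] z 0.0409 rpy [180.   -0.  167.8] Fb -2.3 0.6 -0.2
```

View pics/s3.png

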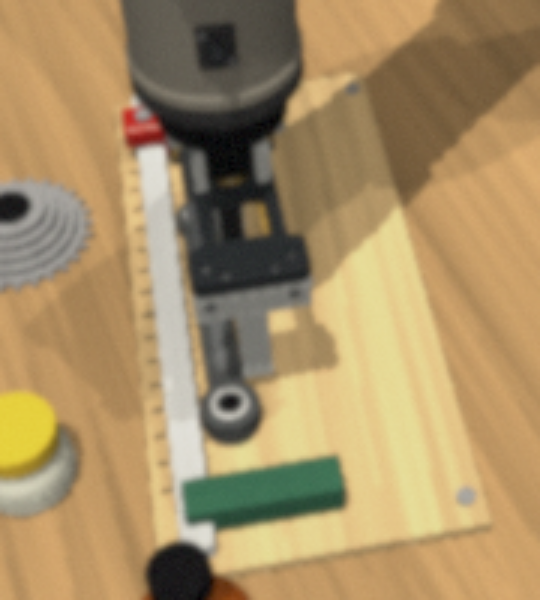

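The crank is now almost at the fence and parallel to it, with the big end at crop (230,405) a few mm short. I'll continue gently.

Emit:
send_rows(
  fingers=[1,1],
  dp=[
    [-0.06,0,0],
    [-0.05,0,0],
  ],
  turn=[
    [0,0,0],
    [0,0,0],
  ],
)

```text
clock: 5.92
tcp_pos: [0.6137, 0.0757, 0.0408]
orientation: [-3.141, -0.003, 2.929]
ft_force: [-15.2, 1.5, 13.2]
gripper_width: 0.997
grasp_force: 8.0
```

Emit:
send_rows(
  fingers=[1,1],
  dp=[
    [-0.05,0,0],
    [0,0,0],
  ],
  turn=[
    [0,0,0],
    [0,0,0],
  ],
)

```text
clock: 6.18
tcp_pos: [0.6138, 0.0757, 0.0407]
orientation: [-3.14, -0.005, 2.93]
ft_force: [-19.5, 2.7, 16.5]
gripper_width: 0.998
grasp_force: 9.7
```

```bash
python3 st.py
```

```text
t 6.175 tcp_b [27.4 13.4] z 0.0407 rpy [-179.92   -0.3   167.85] Fb -19.6 -2.0 16.5
```

```bash
python3 - <<'E'
from plant import *
s=sense();print(s['moment'])
E
```

```text
[0.74927533 4.48447077 0.08655094]
```

Emit:
send_rows(
  fingers=[1,1],
  dp=[
    [0,0,0],
    [0,0,0],
  ],
  turn=[
    [0,0,-0.15],
    [0,0,0],
  ],
)

```text
clock: 6.42
tcp_pos: [0.6135, 0.0757, 0.0405]
orientation: [-3.14, -0.006, 2.942]
ft_force: [-19.1, 3.9, 15.0]
gripper_width: 0.996
grasp_force: 10.0
```

```bash
python3 st.py;python3 - <<'E'
from plant import *
s=sense();print(s['moment'])
E
```

```text
t 6.425 tcp_b [27.2 13.3] z 0.0405 rpy [-179.92   -0.33  168.54] Fb -19.5 -0.7 15.0
[ 0.34299318  4.6885961  -1.01738663]
```

Emit:
send_rows(
  fingers=[1,1],
  dp=[
    [0,0,0],
    [0,0,0],
  ],
  turn=[
    [0,0,0.3],
    [0,0,0],
  ],
)

```text
clock: 6.68
tcp_pos: [0.6134, 0.0759, 0.0404]
orientation: [-3.14, -0.006, 2.917]
ft_force: [-19.0, 2.3, 12.0]
gripper_width: 1.001
grasp_force: 9.7
```

```bash
python3 st.py;python3 - <<'E'
from plant import *
s=sense();print(s['moment'])
E
```

```text
t 6.675 tcp_b [27.1 13.5] z 0.0404 rpy [-179.91   -0.32  167.14] Fb -19.1 -2.2 12.0
[1.20894327 4.33714104 0.95243216]
```

Both fingers were evenly loaded in the straight position (moment near 0) and tilting either way gave about ±1 N m, so both ends are seated. I'll straighten the tool, back off, rise and look.

Emit:
send_rows(
  fingers=[1,1,1,1,1],
  dp=[
    [0,0,0],
    [0.2,0,0],
    [1,0,0],
    [0.3,0,-1],
    [0,0,-1],
  ],
  turn=[
    [0,0,-0.15],
    [0,0,0],
    [0,0,0],
    [0,0,0.2],
    [0,0,0],
  ],
)

```text
clock: 7.3
tcp_pos: [0.572, 0.0847, 0.1016]
orientation: [-3.141, -0.0, 2.911]
ft_force: [-0.2, 0.2, -0.1]
gripper_width: 1.003
grasp_force: 0.0
```

Emit:
send_rows(
  fingers=[0,-1,-1,-1,-1],
  dp=[
    [0,0,-1],
    [-0.5,-0.6,-1],
    [-1,-0.6,-1],
    [-1,-0.6,0],
    [-1,0,0],
  ],
  turn=[
    [0,0,0.1],
    [0,0,0],
    [0,0,0],
    [0,0,0],
    [0,0,0],
  ],
)

```text
clock: 7.92
tcp_pos: [0.663, 0.0049, 0.1917]
orientation: [-3.141, 0.002, 2.9]
ft_force: [-0.1, 0.8, -0.5]
gripper_width: 0.507
grasp_force: 0.0
```

Emit:
send_rows(
  fingers=[-1,-1],
  dp=[
    [-1,0,0],
    [0,0,0],
  ],
  turn=[
    [0,0,0],
    [0,0,0],
  ],
)

```text
clock: 8.18
tcp_pos: [0.6924, -0.0007, 0.1904]
orientation: [-3.142, 0.001, 2.901]
ft_force: [-0.6, 0.6, 0.5]
gripper_width: 0.289
grasp_force: 0.0
```

```bash
python3 st.py; python3 - <<'E'
from plant import *
import cv2,numpy as np
s=sense();f=grab_frame("wrist");f['s']=s;np.save("pics/w4.npy",f,allow_pickle=True);cv2.imwrite("pics/w4.png",cv2.resize(f["image"][:300,:,::-1],(800,429)))
E
```

```text
t 8.175 tcp_b [121.8 -42.4] z 0.1904 rpy [-1.8000e+02  3.0000e-02  1.6622e+02] Fb -0.7 0.4 0.5
```

View pics/w4.png

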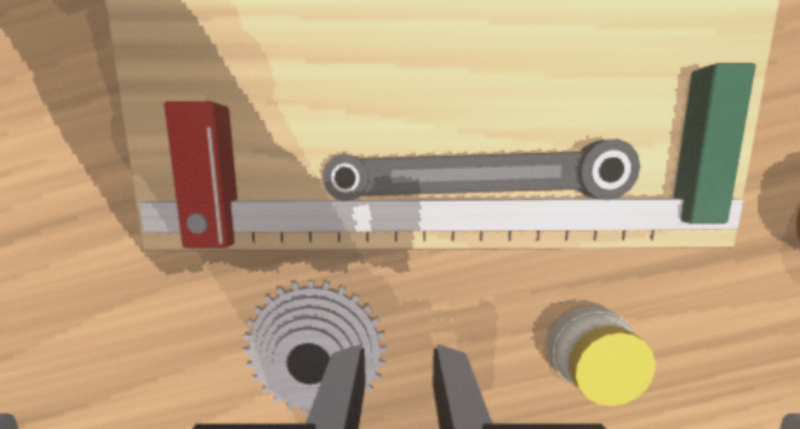

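Both crank ends, at (345,178) and (611,168), sit against the fence edge at row ~200. The jaw at (200,172) and the stop at (715,140) have not moved. I'll get the jaw back position and check the ends numerically.

```bash
cat > m.py <<'E'
import sys
from st import *
f=np.load(sys.argv[1],allow_pickle=True).item();s=f['s']
k=.7
for n,p,z in(("jaw back top",(165,102),.044),("jaw face top",(210,102),.044),("pedal",(345,178),.028),("spindle",(611,168),.032),("stop face top",(715,64),.038),("fence L",(420,201),.026),("fence R",(640,199),.026)):
    print(n,B(plane(f,np.array(p)*k,z,s)[0]))
E
python3 m.py pics/w4.npy
```

```text
t 8.225 tcp_b [120.7 -42.1] z 0.1904 rpy [180.    -0.   166.26] Fb -0.2 -0.4 -0.8
jaw back top [   7.4 -179.7]
jaw face top [   7.5 -153.1]
pedal [ 51.7 -76.7]
spindle [46.1 93.1]
stop face top [-12.9 145.1]
fence L [ 66.7 -27.9]
fence R [ 65.9 117. ]
```

Emit:
send_rows(
  fingers=[-1,-1,-1,-1,-1],
  dp=[
    [0.53,-1,0],
    [0.53,-1,0],
    [0.53,-1,0],
    [0.53,-1,0],
    [0.53,-1,0],
  ],
  turn=[
    [0,0,0],
    [0,0,0],
    [0,0,0],
    [0,0,0],
    [0,0,0],
  ],
)

```text
clock: 8.85
tcp_pos: [0.5768, -0.1271, 0.1912]
orientation: [-3.142, 0.001, 2.903]
ft_force: [0.6, 0.2, 0.5]
gripper_width: 0.004
grasp_force: 0.0
```

Emit:
send_rows(
  fingers=[-1,-1,-1,-1,-1],
  dp=[
    [0,-0.67,0],
    [0,0,0.8],
    [0,0,1],
    [0,0,1],
    [0,0,1],
  ],
  turn=[
    [0,0,0],
    [0,0,0],
    [0,0,0],
    [0,0,0],
    [0,0,0],
  ],
)

```text
clock: 9.48
tcp_pos: [0.574, -0.146, 0.0761]
orientation: [3.141, 0.001, 2.903]
ft_force: [0.4, -0.3, -0.5]
gripper_width: 0.002
grasp_force: 0.0
```

```bash
python3 st.py; python3 - <<'E'
from plant import *
import cv2
f=grab_frame("side");cv2.imwrite("pics/s5.png",cv2.resize(f["image"][100:260,160:380,::-1],None,fx=3.5,fy=3.5))
E
```

```text
t 9.475 tcp_b [  40.9 -211.4] z 0.0761 rpy [1.7998e+02 4.0000e-02 1.6633e+02] Fb 0.5 -0.2 -0.5
```

View pics/s5.png

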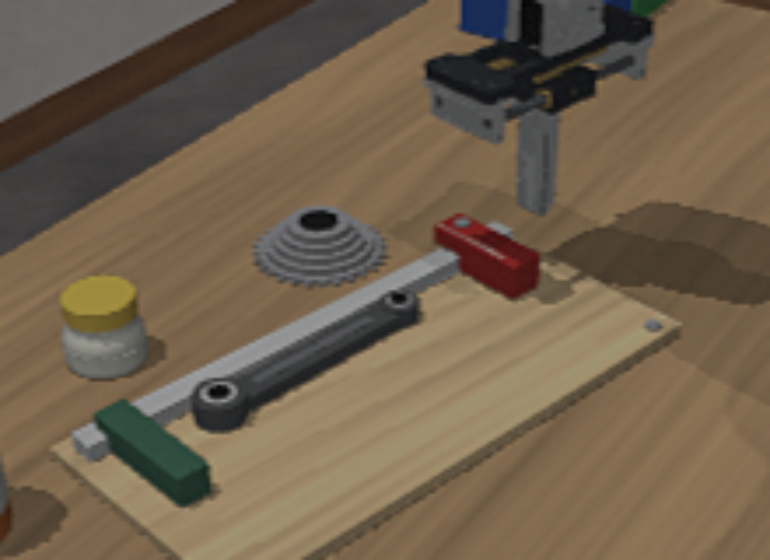

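The closed fingertips at (535,205) are behind the red jaw (487,255), clear of it. I'll lower them and push.

Emit:
send_rows(
  fingers=[-1,-1,-1,-1,-1],
  dp=[
    [0,0,0.95],
    [0,0.3,0],
    [0,0.3,0],
    [0,0.3,0],
    [0,0.3,0],
  ],
  turn=[
    [0,0,0],
    [0,0,0],
    [0,0,0],
    [0,0,0],
    [0,0,0],
  ],
)

```text
clock: 10.15
tcp_pos: [0.5827, -0.1108, 0.0493]
orientation: [-3.142, 0.001, 2.903]
ft_force: [-0.1, -2.4, 2.0]
gripper_width: 0.008
grasp_force: 1.1
```

Emit:
send_rows(
  fingers=[-1,-1,-1,-1,-1],
  dp=[
    [0,0.3,0],
    [0,0.3,0],
    [0,0.2,0],
    [0,0.2,0],
    [0,0.15,0],
  ],
  turn=[
    [0,0,0],
    [0,0,0],
    [0,0,0],
    [0,0,0],
    [0,0,0],
  ],
)

```text
clock: 10.78
tcp_pos: [0.5902, -0.0775, 0.0483]
orientation: [-3.142, -0.0, 2.902]
ft_force: [-1.1, -2.4, 1.2]
gripper_width: 0.007
grasp_force: 1.0
```

```bash
python3 st.py
```

```text
t 10.775 tcp_b [  40.5 -141.1] z 0.0483 rpy [-1.800e+02 -1.000e-02  1.663e+02] Fb -0.5 -2.6 1.2
```

Emit:
send_rows(
  fingers=[-1,-1,-1,-1,-1],
  dp=[
    [0,0.12,0],
    [0,0.12,0],
    [0,0.12,0],
    [0,0.12,0],
    [0,0.12,0],
  ],
  turn=[
    [0,0,0],
    [0,0,0],
    [0,0,0],
    [0,0,0],
    [0,0,0],
  ],
)

```text
clock: 11.4
tcp_pos: [0.5943, -0.0602, 0.0483]
orientation: [-3.141, -0.0, 2.902]
ft_force: [-1.9, -2.8, 1.6]
gripper_width: 0.003
grasp_force: 1.7
```

Emit:
send_rows(
  fingers=[-1,-1,-1,-1,-1],
  dp=[
    [0,0.12,0],
    [0,0.12,0],
    [0,0.12,0],
    [0,0.1,0],
    [0,0.1,0],
  ],
  turn=[
    [0,0,0],
    [0,0,0],
    [0,0,0],
    [0,0,0],
    [0,0,0],
  ],
)

```text
clock: 12.02
tcp_pos: [0.5983, -0.0438, 0.0483]
orientation: [-3.142, -0.0, 2.902]
ft_force: [-2.5, -2.8, 2.4]
gripper_width: 0.01
grasp_force: 1.7
```

```bash
python3 st.py
```

```text
t 12.025 tcp_b [  40.5 -106.4] z 0.0483 rpy [-1.7999e+02 -2.0000e-02  1.6630e+02] Fb -1.8 -3.3 2.4
```

Close to the stop now; small steps.

Emit:
send_rows(
  fingers=[-1,-1,-1],
  dp=[
    [0,0.1,0],
    [0,0.06,0],
    [0,0,0],
  ],
  turn=[
    [0,0,0],
    [0,0,0],
    [0,0,0],
  ],
)

```text
clock: 12.4
tcp_pos: [0.5997, -0.0389, 0.0483]
orientation: [3.141, 0.0, 2.903]
ft_force: [-0.5, -0.9, -0.1]
gripper_width: 0.005
grasp_force: 0.5
```

Emit:
send_rows(
  fingers=[-1,-1,-1],
  dp=[
    [0,0.06,0],
    [0,0.06,0],
    [0,0,0],
  ],
  turn=[
    [0,0,0],
    [0,0,0],
    [0,0,0],
  ],
)

```text
clock: 12.78
tcp_pos: [0.5999, -0.0381, 0.0483]
orientation: [-3.139, -0.001, 2.901]
ft_force: [-4.5, -12.7, 4.2]
gripper_width: 0.006
grasp_force: 6.3
```

```bash
python3 st.py
```

```text
t 12.775 tcp_b [  40.7 -100.4] z 0.0483 rpy [-1.7987e+02 -3.0000e-02  1.6620e+02] Fb -1.4 -13.4 4.2
```

Snug: 13 N, with no further motion. I'll back off, rise and look.

Emit:
send_rows(
  fingers=[-1,-1,-1,-1,-1],
  dp=[
    [0,-0.2,0],
    [0,-0.8,0],
    [0,0,-1],
    [0,0,-1],
    [0,0,-1],
  ],
  turn=[
    [0,0,0],
    [0,0,0],
    [0,0,0],
    [0,0,0],
    [0,0,0],
  ],
)

```text
clock: 13.4
tcp_pos: [0.5936, -0.0647, 0.1394]
orientation: [3.141, 0.001, 2.903]
ft_force: [-0.7, 0.1, 0.7]
gripper_width: 0.005
grasp_force: 0.0
```

Emit:
send_rows(
  fingers=[-1,-1,-1,-1,-1],
  dp=[
    [0,0,-1],
    [0,0,-1],
    [-1,1,0],
    [-1,1,0],
    [-0.6,1,0],
  ],
  turn=[
    [0,0,0],
    [0,0,0],
    [0,0,0],
    [0,0,0],
    [0,0,0],
  ],
)

```text
clock: 14.02
tcp_pos: [0.6919, 0.0049, 0.1984]
orientation: [3.141, 0.001, 2.902]
ft_force: [-0.5, -0.9, -0.7]
gripper_width: 0.002
grasp_force: 0.0
```

Emit:
send_rows(
  fingers=[-1,-1],
  dp=[
    [0,1,0],
    [0,0,0],
  ],
  turn=[
    [0,0,0],
    [0,0,0],
  ],
)

```text
clock: 14.28
tcp_pos: [0.6978, 0.0367, 0.198]
orientation: [3.14, -0.0, 2.906]
ft_force: [0.4, -0.4, 0.2]
gripper_width: 0.005
grasp_force: 0.0
```

```bash
python3 st.py; python3 - <<'E'
from plant import *
import cv2,numpy as np
s=sense();f=grab_frame("wrist");f['s']=s;np.save("pics/w6.npy",f,allow_pickle=True);cv2.imwrite("pics/w6.png",cv2.resize(f["image"][:300,:,::-1],(800,429)))
E
```

```text
t 14.275 tcp_b [118.3  -4.7] z 0.198 rpy [ 1.7989e+02 -3.0000e-02  1.6652e+02] Fb 0.5 -0.3 0.2
```

View pics/w6.png

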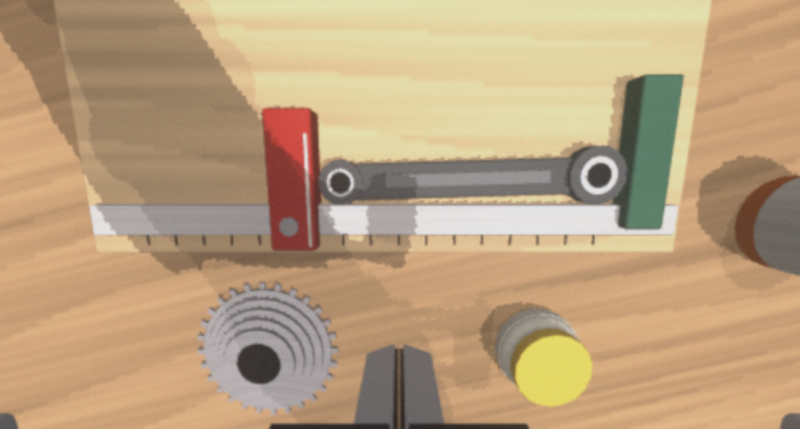

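The jaw (292,180) touches the small end (341,182), and the big end (599,175) touches the stop (632,165) and lies at the fence. I'll check the ends numerically against the fence edge.

```bash
python3 - <<'E'
from st import *
for w,a,b in(("pics/w4.npy",(241,124),(428,118)),("pics/w6.npy",(239,127),(419,123))):
    f=np.load(w,allow_pickle=True).item();s=f['s'];im=f['image']
    for p,z in((a,.028),(b,.032)):
        q,r=ring(im,p,13 if z<.03 else 16);print(w,q,r,B(plane(f,q,z,s)[0]))
    g=cv2.cvtColor(im,cv2.COLOR_RGB2GRAY).astype(float)
    for x in(320,380,):
        d=np.diff(g[136:150,x]);print("fence edge",x,136+d.argmax()+.5,B(plane(f,[x,136.5+d.argmax()],.026,s)[0]))
E
```

```text
t 14.325 tcp_b [118.6  -6.9] z 0.1981 rpy [ 1.7996e+02 -2.0000e-02  1.6642e+02] Fb -0.2 -0.8 -0.4
pics/w4.npy [241.13636398 123.86363602] 10.350370407104492 [ 51.1 -77. ]
pics/w4.npy [427.5 118. ] 14.705541610717773 [46.5 92.9]
fence edge 320 140.5 [66.6 -3.4]
fence edge 380 139.5 [65.9 53. ]
pics/w6.npy [237.66315746 126.75789452] 9.883817672729492 [ 50.4 -43.5]
pics/w6.npy [419.02499962 121.97500038] 14.177591323852539 [ 45.7 126.5]
fence edge 320 143.5 [66.1 35.3]
fence edge 380 143.5 [66.  93.4]
```

The numbers agree with seating to within half a millimetre of pixel noise. There is plenty of time, so I'll re-press the crank gently to the fence with both fingers to be certain.

Emit:
send_rows(
  fingers=[1,1,1,1,1],
  dp=[
    [0.82,0.35,0],
    [0.82,0.35,0],
    [0.82,0.35,0],
    [0.82,0.35,0],
    [0.82,0.33,0],
  ],
  turn=[
    [0,0,-0.27],
    [0,0,0],
    [0,0,0],
    [0,0,0],
    [0,0,0],
  ],
)

```text
clock: 14.95
tcp_pos: [0.5881, 0.1099, 0.1986]
orientation: [3.142, 0.001, 2.925]
ft_force: [-0.1, 0.0, 0.5]
gripper_width: 0.497
grasp_force: 0.0
```

Emit:
send_rows(
  fingers=[1,1,1,1,1],
  dp=[
    [0,0,0],
    [0,0,0],
    [0,0,0.8],
    [0,0,1],
    [0,0,1],
  ],
  turn=[
    [0,0,0],
    [0,0,0],
    [0,0,0],
    [0,0,0],
    [0,0,0],
  ],
)

```text
clock: 15.58
tcp_pos: [0.5897, 0.1094, 0.1135]
orientation: [-3.142, 0.001, 2.924]
ft_force: [0.1, 0.2, -0.8]
gripper_width: 0.994
grasp_force: 0.0
```

```bash
python3 st.py
```

```text
t 15.575 tcp_b [-3.9 40.5] z 0.1135 rpy [-1.8000e+02  4.0000e-02  1.6756e+02] Fb 0.1 0.2 -0.8
```

Emit:
send_rows(
  fingers=[1,1,1,1,1],
  dp=[
    [0,0,1],
    [0,0,0.9],
    [0,0,0.53],
    [-0.5,0,0],
    [-0.4,0,0],
  ],
  turn=[
    [0,0,-0.04],
    [0,0,0],
    [0,0,0],
    [0,0,0],
    [0,0,0],
  ],
)

```text
clock: 16.2
tcp_pos: [0.6174, 0.1045, 0.0425]
orientation: [3.141, 0.002, 2.929]
ft_force: [-0.2, -0.4, 0.4]
gripper_width: 0.997
grasp_force: 0.0
```

Emit:
send_rows(
  fingers=[1,1,1],
  dp=[
    [-0.06,0,0],
    [-0.06,0,0],
    [0,0,0],
  ],
  turn=[
    [0,0,0],
    [0,0,0],
    [0,0,0],
  ],
)

```text
clock: 16.58
tcp_pos: [0.6187, 0.1043, 0.0418]
orientation: [3.141, 0.0, 2.93]
ft_force: [0.4, -1.6, 0.4]
gripper_width: 1.0
grasp_force: 0.0
```

```bash
python3 st.py;python3 -c "
from plant import *
print(sense()['moment'])"
```

```text
t 16.575 tcp_b [25.6 42.3] z 0.0418 rpy [1.7999e+02 1.0000e-02 1.6785e+02] Fb 0.8 -1.4 0.4
[ 0.05927969 -0.0520628   0.01582757]
```

Emit:
send_rows(
  fingers=[1,1,1],
  dp=[
    [-0.05,0,0],
    [-0.05,0,0],
    [0,0,0],
  ],
  turn=[
    [0,0,0],
    [0,0,0],
    [0,0,0],
  ],
)

```text
clock: 16.95
tcp_pos: [0.6203, 0.104, 0.0414]
orientation: [-3.141, -0.002, 2.93]
ft_force: [-9.1, 1.1, 7.5]
gripper_width: 1.002
grasp_force: 4.4
```

```bash
python3 st.py;python3 -c "
from plant import *
print(sense()['moment'])"
```

```text
t 16.95 tcp_b [27.1 42.4] z 0.0414 rpy [-1.7997e+02 -1.4000e-01  1.6789e+02] Fb -9.1 -1.1 7.5
[0.5158081  2.02638742 0.12672149]
```

The fingers stop at the same place (27.1 mm, 9 N, balanced), so it is seated. I'll retreat.

Emit:
send_rows(
  fingers=[1,1,1,1,1],
  dp=[
    [0.2,0,0],
    [0.9,0,0],
    [0,0,-1],
    [0,0,-1],
    [0,0,-1],
  ],
  turn=[
    [0,0,0],
    [0,0,0],
    [0,0,0],
    [0,0,0],
    [0,0,0],
  ],
)

```text
clock: 17.58
tcp_pos: [0.5892, 0.1105, 0.1325]
orientation: [3.142, 0.0, 2.93]
ft_force: [0.2, 0.2, 0.1]
gripper_width: 1.001
grasp_force: 0.0
```

Emit:
send_rows(
  fingers=[1,1,1,1],
  dp=[
    [-1,0,-1],
    [-1,0,-1],
    [-1,0,0],
    [0,0,0],
  ],
  turn=[
    [0,0,0],
    [0,0,0],
    [0,0,0],
    [0,0,0],
  ],
)

```text
clock: 18.08
tcp_pos: [0.6787, 0.0907, 0.1913]
orientation: [3.142, 0.001, 2.928]
ft_force: [-1.1, 0.8, -0.3]
gripper_width: 1.001
grasp_force: 0.0
```

```bash
python3 - <<'E'
from st import *
f=grab_frame("wrist");im=f['image'];K=f['K'];e,C=cam(f,s)
for x,y,z,r in((50.4,-43.5,.028,13),(45.7,126.5,.032,16)):
    P=np.r_[ex*(x/1e3+c)+ey*(y/1e3+.2045),z];d=C.T@(P-e);u=(int(K[0,2]-K[0,0]*d[0]/d[2]),int(K[1,2]+K[1,1]*d[1]/d[2]))
    q,rr=ring(im,u,r);print(u,q,rr,B(plane(f,q,z,s)[0]))
E
```

```text
t 18.075 tcp_b [87.  43.3] z 0.1913 rpy [1.8000e+02 5.0000e-02 1.6777e+02] Fb -1.3 0.5 -0.3Traceback (most recent call last):
  File "<stdin>", line 5, in <module>
  File "h.py", line 23, in ring
    p=big(m)[:,0];(cx,cy),rr=cv2.minEnclosingCircle(p);return np.array([cx+x-r,cy+y-r]),rr
      ~~~^^^
  File "h.py", line 19, in big
    c,_=cv2.findContours(m.astype(np.uint8),0,2);return max(c,key=cv2.contourArea)
                                                        ~~~^^^^^^^^^^^^^^^^^^^^^^^
ValueError: max() iterable argument is empty
```

```bash
sed -i 's/h\[...,2\]>150)&(h\[...,1\]<50)/h[...,2]>105)\&(h[...,1]<60)/' h.py; python3 - <<'E'
from st import *
f=grab_frame("wrist");im=f['image'];K=f['K'];e,C=cam(f,s)
for x,y,z,r in((50.4,-43.5,.028,12),(45.7,126.5,.032,15)):
    P=np.r_[ex*(x/1e3+c)+ey*(y/1e3+.2045),z];d=C.T@(P-e);u=(int(K[0,2]-K[0,0]*d[0]/d[2]),int(K[1,2]+K[1,1]*d[1]/d[2]))
    try:
        q,rr=ring(im,u,r);print(u,q,rr,B(plane(f,q,z,s)[0]))
    except Exception as ex_: print(u,ex_)
M=red(im);M[:,320:]=0;k=big(M)[:,0];i=k[(k[:,1]>k[:,1].min()+2)&(k[:,1]<k[:,1].min()+30)]
print("jaw face edge y_b top plane",B(plane(f,[np.percentile(i[:,0],90),k[:,1].min()+15],.044,s)[0]),k.min(0),k.max(0))
E
```

```text
t 18.125 tcp_b [85.7 43.6] z 0.191 rpy [-1.7999e+02 -2.0000e-02  1.6781e+02] Fb 0.2 0.4 -0.0
(188, 160) [188.5 160.5] 9.924817085266113 [ 50.8 -43.4]
(368, 159) [366.57369804 158.56861496] 19.811967849731445 [ 44.5 125. ]
jaw face edge y_b top plane [ 18.7 -56.6] [132 111] [173 207]
```

```bash
python3 -c "
from plant import *
print(sign_off())"
```

```text
the job is handed in; nothing more can be done
None
```

The job is handed in at about 18 s: the crank was pushed flat against the fence, then slid by the jaw up to the green stop, and it is snug between stop and jaw; force and camera checks agreed, but the last camera reading of the big end was poor.

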